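# Hang up the fruit pail by its bail

### The job

The steel fruit pail is empty and washed and stands on the table with its wire bail folded down. Swing the bail up until it stands upright, pick the pail up by the top of the bail, and hang it up to dry on the empty double hook of the drying rack: lower it gently, not dropped, until the bail rests across both prongs and the pail hangs straight. Keep the pail upright all the while and leave the other things on the table where they are.

Things in the scene. Friction and masses are not known exactly. Their poses are not given: they have to be found in the camera images.
- pail: open round steel pail, 0.4 to 0.6 kg: underside 92 mm, rim 120 mm in diameter, 105 mm high, wall 2 mm. Two raised ears on the rim (own +y and -y, 62 mm out) carry the bail: pivot line along own y, 112 mm above the underside. Origin: centre of underside, z up. It stands on the table with the bail folded to its own -x side, which looks towards the robot within about 30 degrees
- bail (a joint): angle of the bail about its pivots (rad): 0 upright, in line with the pail's axis; -1.78 folded down on the pail's -x side on its stops, +1.78 on the +x side. The pivots rub: the bail stays put within about 30 degrees of upright, otherwise it falls back. Pushing it up takes under 1 N at the crown; a hard jerk would tip the light pail
- bail_grip: crown of the bail: straight level wire 92 mm long, 5 mm thick, with a black sleeve 14 mm in diameter, 44 mm long, in its middle. Origin: sleeve centre, 95 mm from the pivot line; y along the crown, z away from the pivots. Folded: 92 mm above the table, sleeve 26 mm clear of the rim, free below. Upright: 207 mm above the underside. Outside the crown the wire bends down to pivots 132 mm apart
- pail_hook: empty steel double hook on the rack's bar, left or right: two level prongs, 8 mm thick, 68 mm apart (centres, along own y), pointing to own -x (to the robot), tips turned up to 22 mm above the prongs' centre lines. The sleeve fits between them with 8 mm to spare each side. Origin: midway between the prongs' centre lines, 34 mm behind the tips, 57 mm before the face plate, 250 mm above the table
- hook_seat (a point): where the sleeve's centre should come to rest with the bare crown wire on both prongs: midway between them, 6.5 mm above the hook's origin. Anywhere along the level part will do: from 20 mm nearer to the tips to 45 mm nearer to the bar
- grater_hook: the other, same double hook, with a flat steel hand grater hung on it (85 mm wide, hanging 200 mm down); same origin and axes as the empty hook. Fixed, leave it alone
- rack: drying rack, fixed: two feet (220 mm long, 18 mm high) 400 mm apart, two posts 273 mm high, between them a flat bar (8 by 30 mm, centre 250 mm above the table, along own y) with the hooks clipped on; a drip tray 15 mm high lies under the hooks. Origin: on the table under the middle of the bar; the hooks point to own -x, to the robot
- apple1: green apple, 60 mm in diameter, 53 mm high, on the white chopping board (280 by 160 mm, 12 mm thick, fixed, left of the pail); leave it alone. Origin: underside
- apple2: green apple, 68 mm in diameter, 61 mm high, on the white chopping board (280 by 160 mm, 12 mm thick, fixed, left of the pail); leave it alone. Origin: underside
- spatula: wooden spatula, 270 mm long, lying flat on the table between pail and bowl; leave it alone
- jar0: glass jar with steel lid, 72 mm in diameter, 110 mm high, behind the pail; leave it alone. Origin: centre of the underside
- jar1: glass jar with steel lid, 68 mm in diameter, 100 mm high, behind and to the right of the pail; leave it alone. Origin: centre of the underside
- bowl: white plastic bowl, 160 mm across, 60 mm high, in front of the rack; leave it alone. Origin: centre of the underside
Things that resemble listed ones, but are neither listed nor needed, are in the scene too. What is shaped like the pail but yellow is not meant.

How it is judged:
By the outcome, as a careful person would: the job done as asked, in the order asked, and still so for the second after the job is handed in, with the robot touching nothing.
It also fails if it takes over 70 s, if anything falls off the work surface, if the arm or the gripper's body presses on something with over 40 N, if the wrist force passes 120 N, or if a joint passes its speed limit or range.

### The arm

A 7-joint arm with a two-finger parallel gripper is mounted at the origin on the work surface. World frame = base frame: x ahead of the robot, y to its left, z up, the work surface at z = 0. Lengths are in m, angles in rad, forces in N, time in s.
With the tool pointing down it reaches from about 0.35 to 0.9 m from the base axis. Payload 8.1 kg.
Tool frame: the origin (TCP) lies at the centre of the arm's flange, where the gripper is bolted on; the fingertips stand 178 mm ahead of it and the grasp point (between the pads) lies 159 mm ahead of it; z points along the fingers, y is the direction in which the jaws open and shut (so a half turn about z gives the same grasp; the last joint's range is limited). The gripper opens to 92 mm and grips with 3 to 60 N. Pads are 19 mm wide; open, the fingers measure 130 mm over their backs; the gripper's body (75 mm by 190 mm) begins 47 mm behind the grasp point.
Start: joints at [1.235, 0.434, 0.025, 1.573, -0.012, 1.134, -0.075], TCP at [0.144, -0.608, 0.405] pointing down, gripper open.
Joint ranges: [-2.62, 2.62], [-0.44, 2.09], [-1.27, 1.32], [0.08, 2.57], [-1.32, 4.46], [0.12, 2], [-2.74, 2.74]. Speed limits (rad/s): [2.22, 2.22, 3.01, 3.01, 3.14, 3.14, 3.14].

### API

Orientations are given as a rotation vector (axis times angle).
In Python, from cell import arm gives the robot as it stands. The module is installed in compiled form; this text tells all that it offers.
- The arm moves only by the tool move_arm, never from a script. Its argument "steps" is a list of rows, each a list of 4 numbers: the shift along the tool's x, y, z in mm, then the turn about the tool's z in rad. In form: [[x, y, z, twist], ...]. A call has 1 to 20 rows; each row is the pose to reach, as a shift and turn from the pose commanded when the call began, along the tool's axes at that moment; what a row does not reach only later rows make up. A row lasts 1/8 s, in which the tool goes at most 62.5 mm and 10.7 degrees, less where a joint would pass 70% of its speed; a pose out of reach is approached as far as the arm can. A call with a gripper value outside its range is refused whole. "grip" is the finger opening in mm, from 0 to 91.8, set as the call begins (left out, the last holds). The fingers move at their own pace and stop on an object; "grip_force" is the grip in N (left out, the last holds). Time passes only in rows, so rows that repeat a pose let the fingers close. It gives the time, the measured TCP pose, the force and the opening at its end, in the units of the state.
- arm.observe(): the state, without advancing time (a new reading comes with each control period).
- arm.get_image(name): name is "scene" or "top" or "wrist"; returns the picture (420x560x3 uint8, red, green, blue); there is no depth.
- arm.camera_info(name): a dict with "mtx" (3x3 intrinsics, pixels), "pose" (4x4, takes a point from camera to world coordinates); the wrist camera has in their place "T_tool_cam" (4x4, takes a point from camera to tool coordinates, whose origin is the TCP and whose axes are the flange's). Camera axes: x right, y down, z forward; pixel columns grow to the right and rows downward; lengths in m; the calibration is good to about 2 mm. A picture is of the moment at which its call begins: read the wrist's pose just before it. camera_info takes no time and is no camera call.
- arm.sign_off(): hands the job in, once; it reports no verdict.
The state is a dict: "clock": time; "joints": joint angles; "dq": joint speeds; "joint_efforts": joint torques, N m; "position": TCP position; "ee_rot": TCP orientation; "force": force on the tool from outside, world axes, zero at the start; "ft_torque": the same for the moment, N m; "width": opening from 0.0 (shut) to 1.0 (fully open).
Only numpy, scipy, OpenCV 4.12 (cv2) and the standard library are available. Lean on these libraries where they do the work, as an engineer would, in place of code of your own. Each camera call takes 0.05 s, during which the arm holds its last target.

## Working session

There is one attempt and no reset: what is moved stays moved. The work goes in short steps, Python scripts to look and compute and a tool call to move; the robot and the scene stay as the last step left them, time stands still between calls to the robot, and variables do not carry over. Pictures are saved under pics/ and viewed, and the job is handed in when it is done.

Besides the shell and the picture viewer there is one more tool, called after "Request:" in YAML: its name, and indented under it one key for each argument. move_arm: Moves the arm, as the interface text tells. Its arguments: {"type":"object","properties":{"steps":{"type":"array"},"grip":{"type":"number"},"grip_force":{"type":"number"}},"required":["steps"]}

```bash
mkdir -p pics; python3 - <<'E'
from cell import arm
import cv2,numpy as np
np.set_printoptions(precision=4,suppress=True)
s=arm.observe();print(s)
for n in ["scene","top","wrist"]:
    im=arm.get_image(n);cv2.imwrite(f"pics/{n}0.png",im[:,:,::-1]);print(n,arm.camera_info(n))
E
```

```text
{'clock': 0.0, 'joints': array([ 1.2354,  0.4352,  0.025 ,  1.5742, -0.0116,  1.134 , -0.0751]), 'dq': array([ 0.0004,  0.0018, -0.0008, -0.0015,  0.0016,  0.0014,  0.0001]), 'joint_efforts': array([ -0.0021, -66.7836,   0.9839, -31.4462,  -0.0607,   0.0428,
         0.0002]), 'position': array([ 0.1441, -0.6079,  0.4039]), 'ee_rot': array([-3.1188, -0.3646,  0.0005]), 'force': array([ 0.2985, -0.0501, -0.4077]), 'ft_torque': array([ 0.0003, -0.0178, -0.0618]), 'width': 0.993771878346961}
scene {'mtx': array([[439.5209,   0.    , 276.6888],
       [  0.    , 439.5209, 206.1334],
       [  0.    ,   0.    ,   1.    ]]), 'pose': array([[ 0.6545,  0.4229, -0.6267,  1.3097],
       [ 0.7559, -0.3488,  0.5541, -0.576 ],
       [ 0.0157, -0.8363, -0.548 ,  0.8199],
       [ 0.    ,  0.    ,  0.    ,  1.    ]])}
top {'mtx': array([[417.7607,   0.    , 276.0933],
       [  0.    , 417.7607, 209.0348],
       [  0.    ,   0.    ,   1.    ]]), 'pose': array([[ 0.0156, -0.9946,  0.1028,  0.3964],
       [-0.9999, -0.0149,  0.0078,  0.1162],
       [-0.0062, -0.103 , -0.9947,  1.3349],
       [ 0.    ,  0.    ,  0.    ,  1.    ]])}
wrist {'mtx': array([[315.2252,   0.    , 283.2239],
       [  0.    , 315.2252, 208.4892],
       [  0.    ,   0.    ,   1.    ]]), 'T_tool_cam': array([[-0.0001, -0.9554, -0.2953,  0.0802],
       [ 1.    ,  0.0001, -0.0006, -0.0003],
       [ 0.0006, -0.2953,  0.9554,  0.0206],
       [ 0.    ,  0.    ,  0.    ,  1.    ]])}
```

View pics/scene0.png

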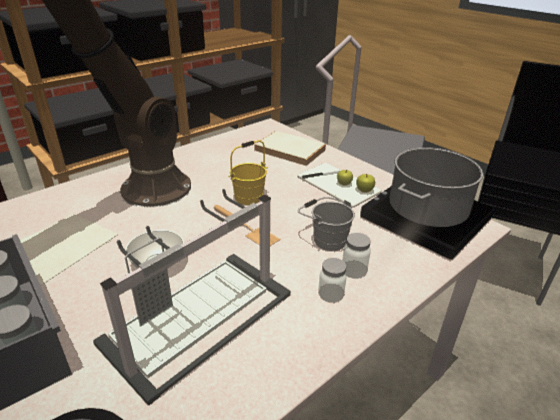

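View pics/top0.png

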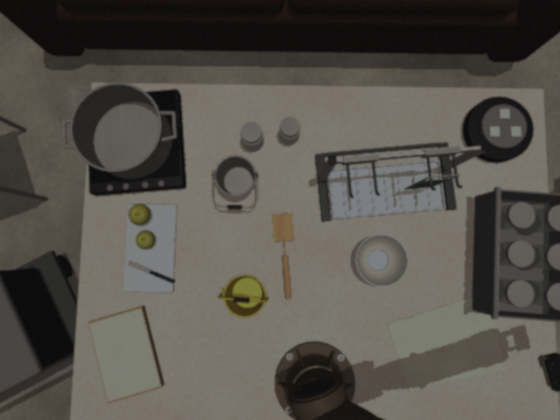

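View pics/wrist0.png

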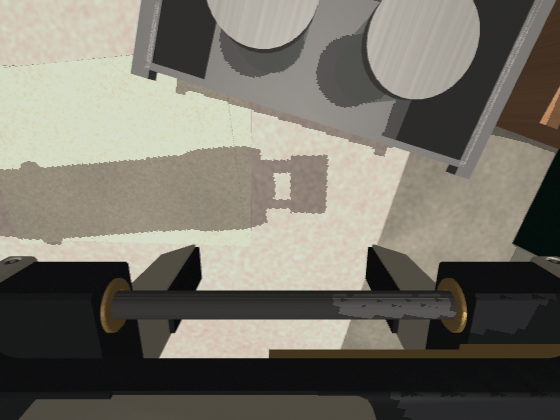

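```bash
python3 - <<'E'
import cv2,numpy as np
t=cv2.imread('pics/top0.png')
a=cv2.convertScaleAbs(cv2.resize(t[145:225,195:275],(560,560),interpolation=cv2.INTER_CUBIC),alpha=1.6)
cv2.imwrite('pics/c1.png',a)
a=cv2.convertScaleAbs(cv2.resize(t[135:225,310:490],(800,400),interpolation=cv2.INTER_CUBIC),alpha=1.6)
cv2.imwrite('pics/c2.png',a)
s=cv2.imread('pics/scene0.png')
cv2.imwrite('pics/c3.png',cv2.resize(s[180:270,180:370],(798,378),interpolation=cv2.INTER_CUBIC))
E
```

```text
(no output)
```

View pics/c1.png

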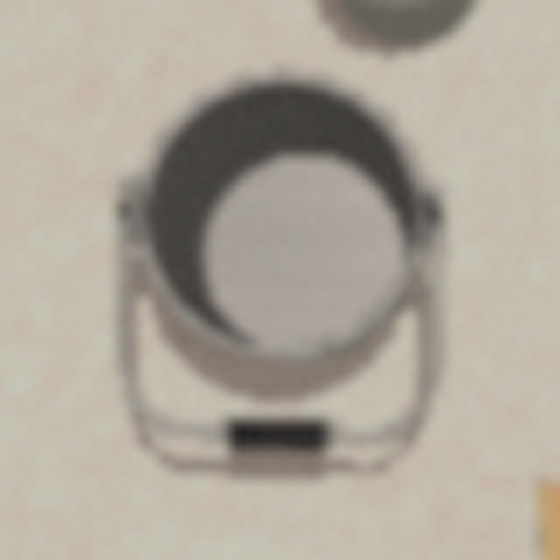

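View pics/c2.png

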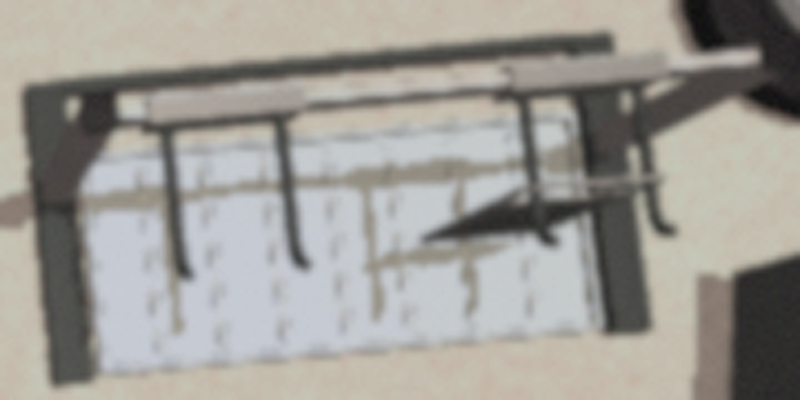

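View pics/c3.png

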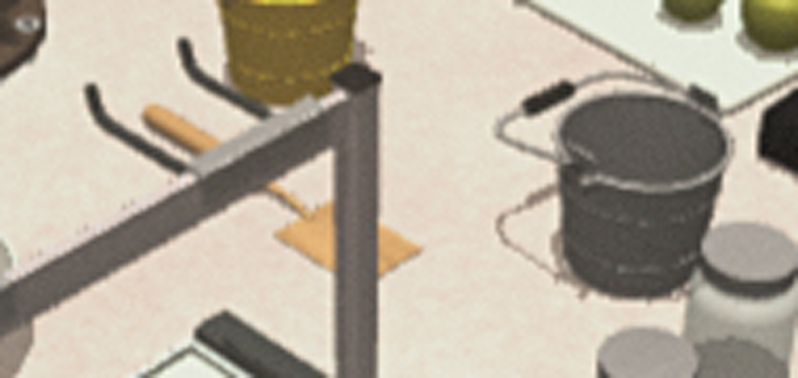

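```bash
cat > h.py <<'E'
import numpy as np
from cell import arm
np.set_printoptions(precision=4,suppress=True)
def ray(n,p,pose=None):
    c=arm.camera_info(n); T=c['pose'] if pose is None else pose
    d=T[:3,:3]@np.linalg.solve(c['mtx'],[p[0],p[1],1]); return T[:3,3],d
def plane(n,p,z,pose=None):
    o,d=ray(n,p,pose); return o+d*(z-o[2])/d[2]
def tri(o1,d1,o2,d2):
    A=np.stack([d1,-d2],1);t=np.linalg.lstsq(A,o2-o1,rcond=None)[0]
    a=o1+t[0]*d1;b=o2+t[1]*d2;return (a+b)/2,np.linalg.norm(a-b)
def wpose():
    from scipy.spatial.transform import Rotation as R
    s=arm.observe();T=np.eye(4);T[:3,:3]=R.from_rotvec(s['ee_rot']).as_matrix();T[:3,3]=s['position']
    return T@arm.camera_info('wrist')['T_tool_cam']
E
python3 - <<'E'
from h import *
f1=lambda u,v:(( u+.5)/7-.5+195,(v+.5)/7-.5+145)
f2=lambda u,v:((u+.5)/4.444-.5+310,(v+.5)/4.444-.5+135)
f3=lambda u,v:((u+.5)/4.2-.5+180,(v+.5)/4.2-.5+180)
for k,p,z in [('sleeve',(279,436),.092),('ear L',(132,207),.112),('ear R',(432,207),.112),('rimtop',(285,78),.105),('rimbot',(280,355),.105)]:
    print(k,plane('top',f1(*p),z))
for k,p,z in [('Lroot',(168,130),.25),('Ltip',(188,275),.272),('Rroot',(283,120),.25),('Rtip',(307,266),.272),('Lbend',(178,262),.25),('Rbend',(293,252),.25)]:
    print(k,plane('top',f2(*p),z))
# triangulate
print('sleeve',tri(*ray('top',f1(279,436)),*ray('scene',f3(549,97))))
print('tipR',tri(*ray('top',f2(307,268)),*ray('scene',f3(90,88))))
print('tipL',tri(*ray('top',f2(188,277)),*ray('scene',f3(184,42))))
for k,p in [('tipR',(90,88)),('tipL',(184,42))]: print(k,plane('scene',f3(*p),.272))
print('sleeve',plane('scene',f3(549,97),.092))
from scipy.spatial.transform import Rotation as R
print(R.from_rotvec(arm.observe()['ee_rot']).as_matrix())
for k,p in [('jar0',(251,133)),('jar1',(289,128))]: print(k,plane('top',p,.105))
print('bowl',plane('top',(379,260),.06)); print('spat',plane('top',(283,228),0.01))
print('foot/post left top',plane('scene',(262,204),.273))
E
```

```text
sleeve [0.5296 0.2508 0.092 ]
ear L [0.6243 0.3136 0.112 ]
ear R [0.6261 0.1862 0.112 ]
rimtop [0.6826 0.2508 0.105 ]
rimbot [0.5628 0.2498 0.105 ]
Lroot [ 0.6312 -0.0615  0.25  ]
Ltip [ 0.5415 -0.0693  0.272 ]
Rroot [ 0.6382 -0.1297  0.25  ]
Rtip [ 0.5478 -0.1379  0.272 ]
Lbend [ 0.5522 -0.0673  0.25  ]
Rbend [ 0.5591 -0.135   0.25  ]
sleeve (array([0.5296, 0.2508, 0.0931]), np.float64(0.00022869244177647558))
tipR (array([ 0.5476, -0.1384,  0.2675]), np.float64(0.0013513547637454032))
tipL (array([ 0.5411, -0.0698,  0.2679]), np.float64(0.0004034899417431394))
tipR [ 0.5543 -0.1414  0.272 ]
tipL [ 0.5469 -0.0734  0.272 ]
sleeve [0.5285 0.2521 0.092 ]
[[ 0.9731  0.2306 -0.0004]
 [ 0.2306 -0.9731  0.0012]
 [-0.0001 -0.0012 -1.    ]]
jar0 [0.7531 0.2051 0.105 ]
jar1 [0.7702 0.0907 0.105 ]
bowl [ 0.3779 -0.1875  0.06  ]
spat [0.4732 0.1037 0.01  ]
foot/post left top [ 0.6562 -0.0431  0.273 ]
```

Request:
move_arm:
  steps:
    - [0, 0, -30, 0]
    - [15, -20, -46, -0.04]
    - [45, -60, -46, -0.11]
    - [80, -104, -46, -0.19]
    - [115, -150, -46, -0.27]
    - [150, -195, -46, -0.35]
    - [185, -241, -46, -0.43]
    - [220, -286, -46, -0.51]
    - [255, -332, -46, -0.6]
    - [290, -378, -46, -0.68]
    - [325, -423, -46, -0.76]
    - [360, -469, -46, -0.84]
    - [395, -514, -46, -0.92]
    - [430, -560, -46, -1.0]
    - [465, -605, -46, -1.09]
    - [500, -651, -46, -1.17]
    - [530, -690, -46, -1.24]
    - [555, -722, -46, -1.3]
    - [570, -742, -46, -1.339]
    - [574, -747, -46, -1.339]

```text
clock: 2.65
position: [0.5304, 0.2525, 0.4501]
ee_rot: [-2.217, -2.224, 0.001]
force: [0.0, -0.5, 0.1]
width: 0.999
```

```bash
python3 - <<'E'
from h import *
import cv2
from scipy.spatial.transform import Rotation as R
s=arm.observe();print(s['clock'],s['position'],s['joints'],s['force']);print(R.from_rotvec(s['ee_rot']).as_matrix())
T=wpose();np.save('T1.npy',T)
cv2.imwrite('pics/w1.png',arm.get_image('wrist')[:,:,::-1])
K=arm.camera_info('wrist')['mtx'];p=np.linalg.inv(T)@[.5296,.2508,.092,1];q=K@p[:3];print(q/q[2])
E
```

```text
2.65 [0.5304 0.2525 0.4501] [-0.0037  0.4499 -0.774   1.5544  0.3225  1.2706 -0.8213] [ 0.0196 -0.5107  0.052 ]
[[-0.0027  1.     -0.0012]
 [ 1.      0.0027  0.0006]
 [ 0.0006 -0.0012 -1.    ]]
[282.8863 189.5475   1.    ]
```

View pics/w1.png

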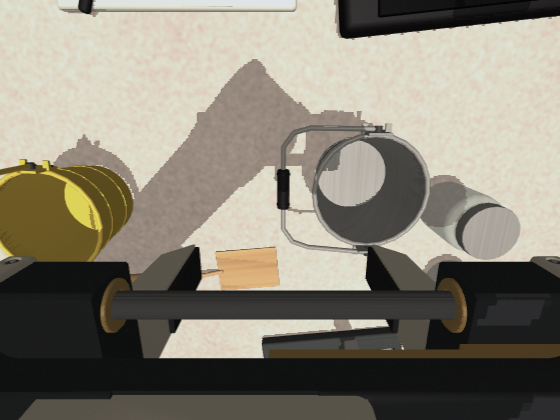

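The picture shows the folded bail with its black sleeve centred at about (283, 189). The triangulated position predicted (282.9, 189.5), so the two agree. The yellow pail at (60, 215) is not the one meant; the steel pail is at (370, 190).

```bash
python3 - <<'E'
from h import *
import cv2
im=cv2.imread('pics/w1.png');T=np.load('T1.npy')
g=im.max(2);m=np.zeros_like(g);m[150:225,265:305]=(g[150:225,265:305]<60)
n,l,st,c=cv2.connectedComponentsWithStats(m)
for i in range(1,n):
    if st[i,4]>30: print(st[i],c[i],plane('wrist',c[i],.092,T))
for k,p,z in [('rimL',(314,190),.105),('rimR',(429,186),.105),('earT',(377,128),.112),('earB',(366,249),.112),('crown ends',(284,150),.092),('e2',(284,228),.092)]: print(k,plane('wrist',p,z,T))
E
```

```text
[277 169  13  40 446] [282.8475 188.4641] [0.5296 0.252  0.092 ]
rimL [0.5625 0.2536 0.105 ]
rimR [0.6835 0.2583 0.105 ]
earT [0.6214 0.3177 0.112 ]
earB [0.621  0.1889 0.112 ]
crown ends [0.5307 0.2939 0.092 ]
e2 [0.531  0.2057 0.092 ]
```

Request:
move_arm:
  grip: 21
  grip_force: 6
  steps:
    - [0, 0, 15, 0]
    - [-1, 0, 40, 0]
    - [-1, 0, 70, 0]
    - [-1, 0, 100, 0]
    - [-1, 0, 125, 0]
    - [-1, 0, 140, 0]
    - [-1, 0, 148, 0]
    - [-1, 0, 150, 0]
    - [-1, 0, 150, 0]
    - [-1, 0, 150, 0]

```text
clock: 3.95
position: [0.5306, 0.2503, 0.3014]
ee_rot: [2.22, 2.222, 0.002]
force: [0.2, 0.2, -0.4]
width: 0.235
```

```bash
python3 - <<'E'
from h import *
import cv2
s=arm.observe();print(s['clock'],s['position'],s['force'],s['width']*91.8)
T=wpose();np.save('T2.npy',T)
cv2.imwrite('pics/w2.png',arm.get_image('wrist')[:,:,::-1])
cv2.imwrite('pics/s2.png',arm.get_image('scene')[100:310,200:480,::-1].repeat(2,0).repeat(2,1))
E
```

```text
3.95 [0.5306 0.2503 0.3014] [ 0.1507  0.2088 -0.4358] 21.550590721297542
```

View pics/w2.png

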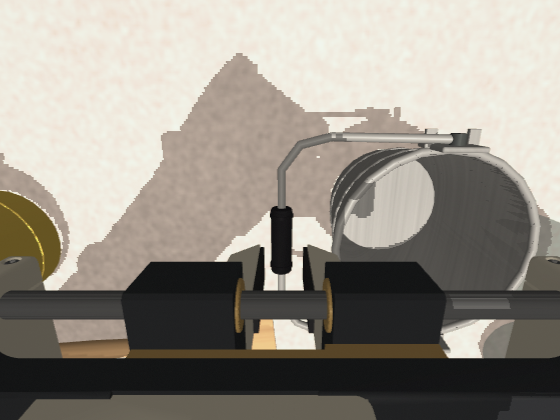

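View pics/s2.png

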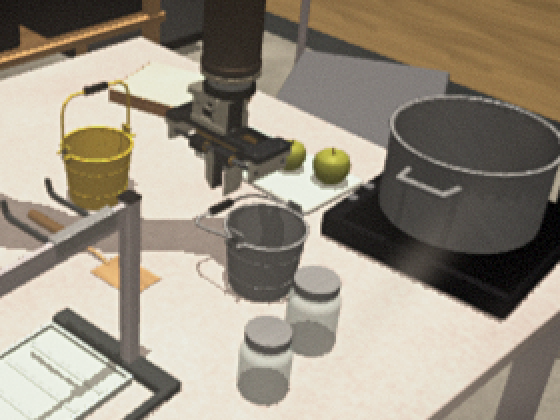

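Request:
move_arm:
  steps:
    - [0, -0.7, 6, 0]
    - [1, -0.7, 14, 0]
    - [1, -0.7, 22, 0]
    - [1, -0.7, 30, 0]
    - [1, -0.7, 38, 0]
    - [1, -0.7, 43, 0]
    - [1, -0.7, 45, 0]
    - [1, -0.7, 45, 0]

```text
clock: 5.05
position: [0.5297, 0.2511, 0.2557]
ee_rot: [2.22, 2.223, -0.0]
force: [-0.4, 0.2, -0.4]
width: 0.227
```

```bash
python3 - <<'E'
from h import *
import cv2
s=arm.observe();print(s['clock'],s['position'],s['force'],s['width']*91.8)
cv2.imwrite('pics/w3.png',arm.get_image('wrist')[:,:,::-1])
E
```

```text
5.05 [0.5297 0.2511 0.2557] [-0.3587  0.163  -0.4273] 20.856237619819847
```

View pics/w3.png

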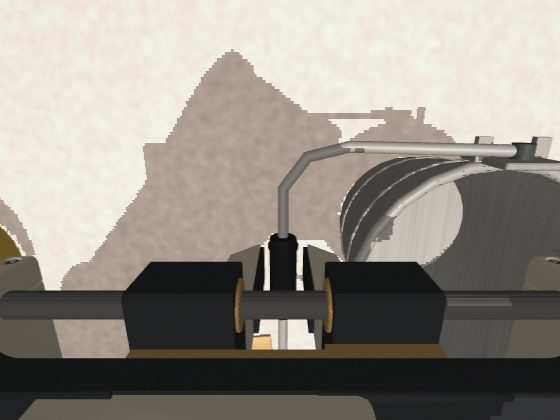

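The sleeve sits centred between the pads at (283, 265), and the rim is clear of them. Next I close gently.

Request:
move_arm:
  grip: 10
  grip_force: 6
  steps:
    - [0, 0, 0, 0]
    - [0, 0, 0, 0]
    - [0, 0, 0, 0]
    - [0, 0, 0, 0]
    - [0, 0, 0, 0]

```text
clock: 5.72
position: [0.5297, 0.2511, 0.2559]
ee_rot: [2.22, 2.222, 0.0]
force: [-0.5, -0.1, 2.3]
width: 0.149
```

```bash
python3 - <<'E'
from h import *
s=arm.observe();print(s['clock'],s['position'],s['force'],s['width']*91.8)
a=np.radians(np.linspace(-102,0,35))
for t in a: print(np.round([95*(np.sin(t)-np.sin(a[0])),-95*(np.cos(t)-np.cos(a[0]))],1),end=' ')
E
```

```text
5.725 [0.5297 0.2511 0.2559] [-0.5115 -0.1288  2.3388] 13.719704069946017
[ 0. -0.] [-0.9 -4.9] [-1.6 -9.8] [ -1.9 -14.8] [ -2.1 -19.8] [ -1.9 -24.7] [ -1.6 -29.7] [ -0.9 -34.6] [  0.  -39.5] [  1.2 -44.3] [  2.6 -49.1] [  4.2 -53.8] [  6.1 -58.4] [  8.3 -62.9] [ 10.7 -67.3] [ 13.3 -71.5] [ 16.1 -75.6] [ 19.1 -79.5] [ 22.3 -83.3] [ 25.7 -86.9] [ 29.4 -90.4] [ 33.1 -93.6] [ 37.1 -96.6] [ 41.2 -99.4] [  45.4 -102. ] [  49.8 -104.4] [  54.3 -106.5] [  58.9 -108.4] [  63.6 -110.1] [  68.3 -111.5] [  73.2 -112.7] [  78.1 -113.6] [  83.  -114.2] [  88.  -114.6] [  92.9 -114.8]
```

Request:
move_arm:
  steps:
    - [0, -0.4, -2, 0]
    - [0, -0.9, -4.9, 0]
    - [0, -1.6, -9.8, 0]
    - [0, -1.9, -14.8, 0]
    - [0, -2.1, -19.8, 0]
    - [0, -1.9, -24.7, 0]
    - [0, -1.6, -29.7, 0]
    - [0, -0.9, -34.6, 0]
    - [0, 0, -39.5, 0]
    - [0, 1.2, -44.3, 0]
    - [0, 2.6, -49.1, 0]
    - [0, 4.2, -53.8, 0]
    - [0, 6.1, -58.4, 0]
    - [0, 8.3, -62.9, 0]
    - [0, 10.7, -67.3, 0]
    - [0, 13.3, -71.5, 0]
    - [0, 15, -74, 0]
    - [0, 16.1, -75.6, 0]
    - [0, 16.1, -75.6, 0]

```text
clock: 8.1
position: [0.5458, 0.2511, 0.3314]
ee_rot: [-2.22, -2.222, -0.0]
force: [-2.2, -0.4, 0.5]
width: 0.151
```

```bash
python3 - <<'E'
from h import *
import cv2
s=arm.observe();print(s['clock'],s['position'],s['force'],s['width']*91.8)
cv2.imwrite('pics/s4.png',arm.get_image('scene')[100:310,200:480,::-1].repeat(2,0).repeat(2,1))
cv2.imwrite('pics/w4.png',arm.get_image('wrist')[:,:,::-1])
E
```

```text
8.1 [0.5458 0.2511 0.3314] [-2.1952 -0.446   0.454 ] 13.90336526062725
```

View pics/s4.png

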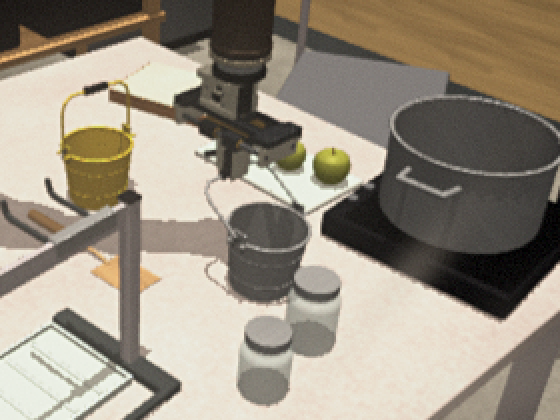

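View pics/w4.png

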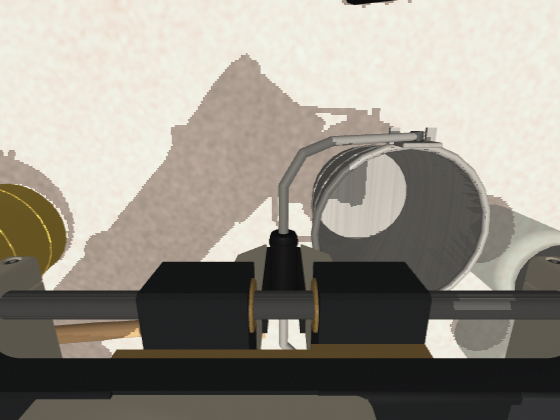

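Request:
move_arm:
  steps:
    - [0, 1.2, -1.6, 0]
    - [0, 3, -3.9, 0]
    - [0, 6.2, -7.7, 0]
    - [0, 9.6, -11.3, 0]
    - [0, 13.3, -14.8, 0]
    - [0, 17, -18, 0]
    - [0, 21, -21, 0]
    - [0, 25.1, -23.8, 0]
    - [0, 29.3, -26.4, 0]
    - [0, 33.7, -28.8, 0]
    - [0, 38.2, -30.9, 0]
    - [0, 42.8, -32.8, 0]
    - [0, 47.5, -34.5, 0]
    - [0, 52.2, -35.9, 0]
    - [0, 57.1, -37.1, 0]
    - [0, 62, -38, 0]
    - [0, 66.9, -38.6, 0]
    - [0, 71.9, -39, 0]
    - [0, 75.3, -39.2, 0]
    - [0, 76.8, -39.2, 0]

```text
clock: 10.7
position: [0.6228, 0.2512, 0.3704]
ee_rot: [-2.221, -2.222, 0.0]
force: [-1.5, 0.6, 0.3]
width: 0.148
```

```bash
python3 - <<'E'
from h import *
import cv2
s=arm.observe();print(s['clock'],s['position'],s['force'],s['width']*91.8)
cv2.imwrite('pics/s5.png',arm.get_image('scene')[100:310,200:480,::-1].repeat(2,0).repeat(2,1))
cv2.imwrite('pics/w5.png',arm.get_image('wrist')[:,:,::-1])
cv2.imwrite('pics/t5.png',arm.get_image('top')[:,:,::-1])
E
```

```text
10.7 [0.6228 0.2512 0.3704] [-1.4686  0.5844  0.3041] 13.579208791045879
```

View pics/s5.png

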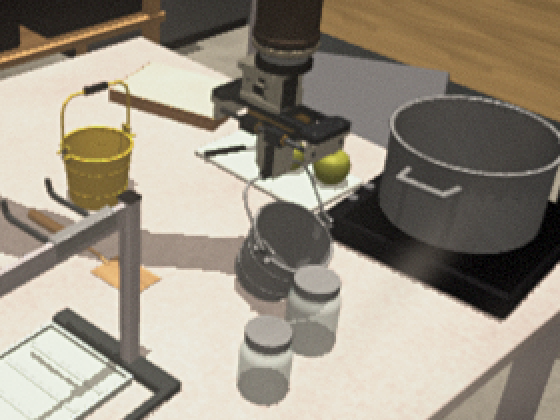

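View pics/w5.png

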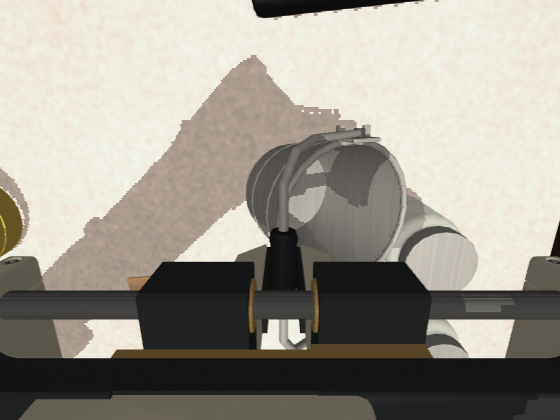

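The pail has tipped: rather than the bail turning, the pail leans towards +x (tilted at (285, 250) in the scene crop). The 6 N grip turns too stiffly. I'll back up along the same arc to set it flat again.

Request:
move_arm:
  steps:
    - [0, -1.5, 0, 0]
    - [0, -4.9, 0.2, 0]
    - [0, -9.9, 0.6, 0]
    - [0, -14.8, 1.2, 0]
    - [0, -19.7, 2.1, 0]
    - [0, -24.6, 3.3, 0]
    - [0, -29.3, 4.7, 0]
    - [0, -34, 6.4, 0]
    - [0, -38.6, 8.3, 0]
    - [0, -43.1, 10.4, 0]
    - [0, -47.5, 12.8, 0]
    - [0, -49.7, 14.1, 0]
    - [0, -51.7, 15.4, 0]
    - [0, -51.7, 15.4, 0]

```text
clock: 12.6
position: [0.5708, 0.2511, 0.3551]
ee_rot: [-2.22, -2.223, 0.0]
force: [-3.2, 0.9, 3.5]
width: 0.149
```

```bash
python3 - <<'E'
from h import *
import cv2
s=arm.observe();print(s['clock'],s['position'],s['force'],s['width']*91.8)
cv2.imwrite('pics/s6.png',arm.get_image('scene')[100:310,200:480,::-1].repeat(2,0).repeat(2,1))
cv2.imwrite('pics/w6.png',arm.get_image('wrist')[:,:,::-1])
E
```

```text
12.6 [0.5708 0.2511 0.3551] [-3.1637  0.897   3.4986] 13.651959014868341
```

View pics/s6.png

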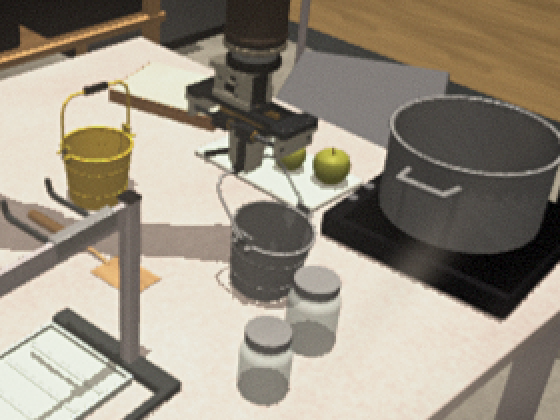

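View pics/w6.png

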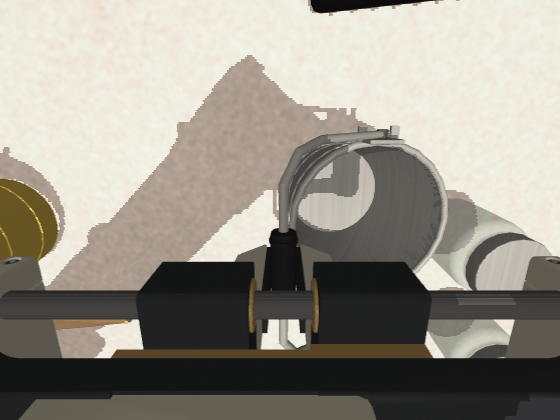

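Request:
move_arm:
  steps:
    - [0, -2, 1.4, 0]
    - [0, -4.1, 2.8, 0]
    - [0, -8.1, 5.8, 0]
    - [0, -11.8, 9, 0]
    - [0, -15.5, 12.5, 0]
    - [0, -18.9, 16.1, 0]
    - [0, -22.1, 19.9, 0]
    - [0, -25.1, 23.8, 0]
    - [0, -25.1, 23.8, 0]

```text
clock: 13.82
position: [0.5456, 0.251, 0.3308]
ee_rot: [-2.22, -2.223, 0.001]
force: [-1.6, 0.3, 1.5]
width: 0.151
```

```bash
python3 - <<'E'
from h import *
import cv2
s=arm.observe();print(s['clock'],s['position'],s['force'],s['width']*91.8)
a=arm.get_image('scene')[180:270,290:390,::-1];b=cv2.imread('pics/scene0.png')[180:270,290:390]
cv2.imwrite('pics/s7.png',cv2.resize(np.hstack([b,a]),(800,360)))
cv2.imwrite('pics/w7.png',arm.get_image('wrist')[:,:,::-1])
E
```

```text
13.825 [0.5456 0.251  0.3308] [-1.6375  0.3499  1.5141] 13.861101109515447
```

View pics/s7.png

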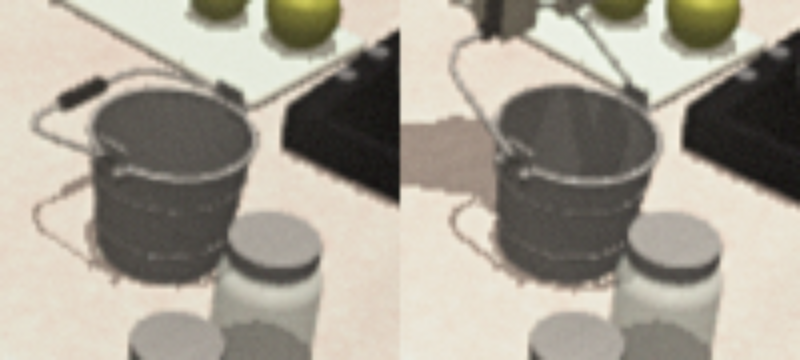

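View pics/w7.png

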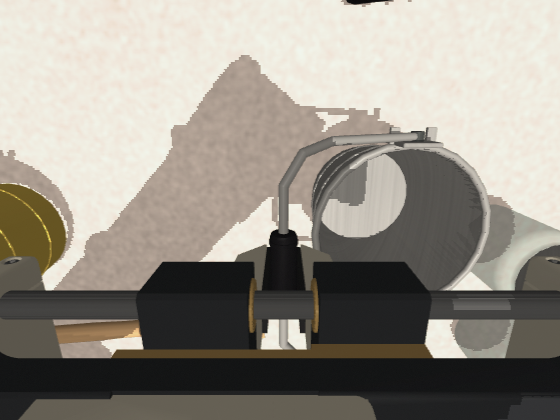

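The pail is flat and back where it was (same pixels as at the start), and the jars haven't moved. I'll retry at the lowest grip, going slower.

Request:
move_arm:
  grip_force: 3
  steps:
    - [0, 0, 0, 0]
    - [0, 0, 0, 0]
    - [0, 0.7, -0.9, 0]
    - [0, 1.5, -2, 0]
    - [0, 3, -3.9, 0]
    - [0, 4.6, -5.8, 0]
    - [0, 6.2, -7.7, 0]
    - [0, 7.9, -9.5, 0]
    - [0, 9.6, -11.3, 0]
    - [0, 11.4, -13, 0]
    - [0, 13.3, -14.8, 0]
    - [0, 15.1, -16.4, 0]
    - [0, 17, -18, 0]
    - [0, 17, -18, 0]

```text
clock: 15.68
position: [0.563, 0.2512, 0.3495]
ee_rot: [2.221, 2.222, 0.0]
force: [-2.2, -1.1, -0.5]
width: 0.152
```

```bash
cat > look.py <<'E'
from h import *
import cv2,sys
k=sys.argv[1]
s=arm.observe();print(s['clock'],s['position'],s['force'],s['width']*91.8)
a=arm.get_image('scene')[180:270,290:390,::-1];b=cv2.imread('pics/scene0.png')[180:270,290:390]
w=arm.get_image('wrist')[:,:,::-1]
cv2.imwrite(f'pics/m{k}.png',np.vstack([cv2.resize(np.hstack([b,a]),(560,252)),cv2.resize(w,(440,330))[:, :].copy() if 0 else cv2.copyMakeBorder(cv2.resize(w,(440,330)),0,0,0,120,cv2.BORDER_CONSTANT)]))
E
python3 look.py 8
```

```text
15.675 [0.563  0.2512 0.3495] [-2.2281 -1.0931 -0.5388] 13.960601639750543
```

View pics/m8.png

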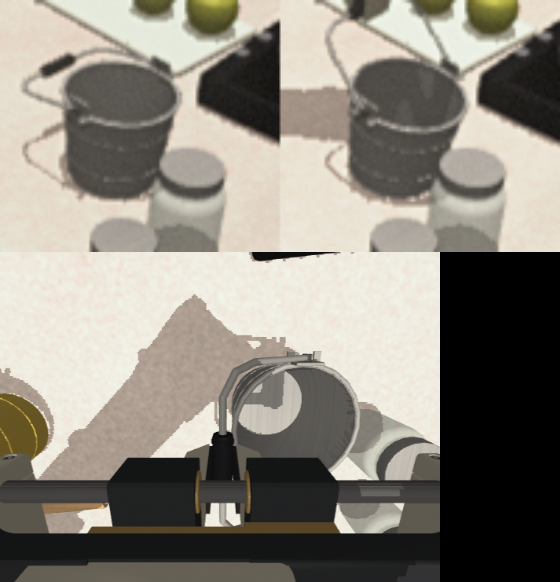

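There is still a slight lean of about 3 degrees with the jaws clamped. I'll open them to a loose cage and push the sleeve with the near finger only, so nothing stops it turning.

Request:
move_arm:
  grip: 20
  steps:
    - [0, -1, 0.5, 0]
    - [0, -1, 0.5, 0]
    - [0, 0, 0, 0]
    - [0, 0, 0, 0]
    - [0, 0, 0, 0]
    - [0, 1.5, -1, 0]
    - [0, 3.6, -1.9, 0]
    - [0, 5.6, -2.8, 0]
    - [0, 7.7, -3.7, 0]
    - [0, 9.8, -4.8, 0]
    - [0, 11.8, -5.9, 0]
    - [0, 13.9, -7.2, 0]
    - [0, 16, -8.5, 0]
    - [0, 16, -8.5, 0]

```text
clock: 17.52
position: [0.579, 0.2511, 0.3578]
ee_rot: [2.221, 2.222, 0.0]
force: [-1.6, 0.6, 0.7]
width: 0.222
```

```bash
python3 look.py 9
```

```text
17.525 [0.579  0.2511 0.3578] [-1.6299  0.6371  0.671 ] 20.374799877946188
```

View pics/m9.png

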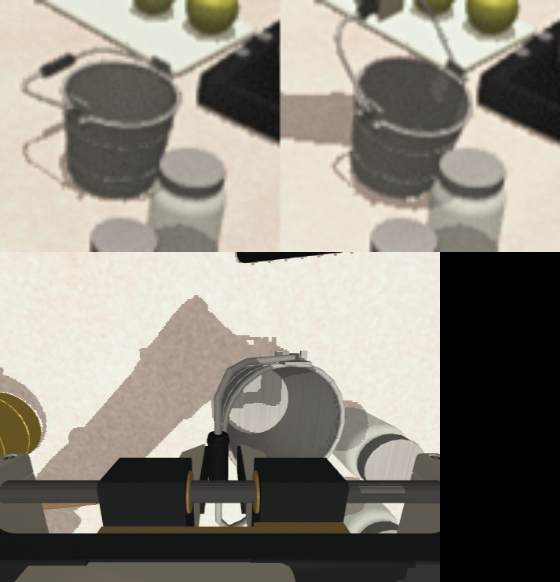

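Request:
move_arm:
  grip: 10
  grip_force: 3
  steps:
    - [0, -1.5, 0, 0]
    - [0, -3, 0, 0]
    - [0, -3, 0, 0]
    - [0, -3, 0, 0]
    - [0, -3, -1.5, 0]
    - [0, -3, -3, 0]
    - [0, -2.4, -4.5, 0]
    - [0, -1.2, -5.5, 0]
    - [0, 0.3, -6.5, 0]
    - [0, 1.7, -7.2, 0]
    - [0, 3.5, -8.2, 0]
    - [0, 3.5, -8.2, 0]

```text
clock: 19.12
position: [0.5825, 0.2511, 0.3661]
ee_rot: [2.221, 2.222, 0.0]
force: [-1.4, -0.1, 1.4]
width: 0.151
```

```bash
python3 look.py 10
```

```text
19.125 [0.5825 0.2511 0.3661] [-1.386  -0.0785  1.4117] 13.85998007672996
```

View pics/m10.png

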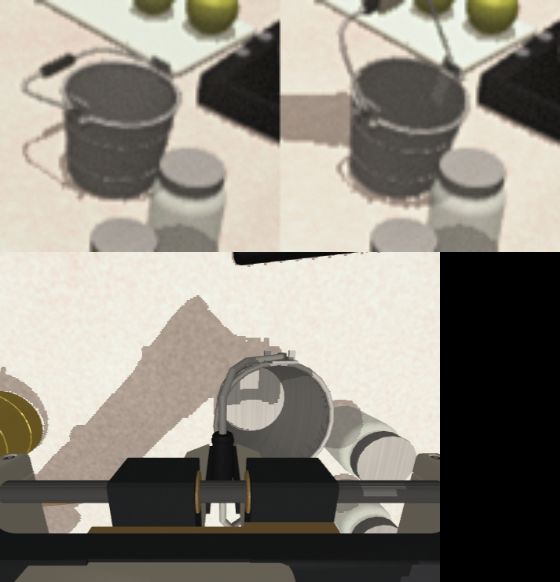

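Request:
move_arm:
  grip: 20
  steps:
    - [0, -1.5, 1, 0]
    - [0, -3, 2.5, 0]
    - [0, -5, 4.5, 0]
    - [0, -7, 7, 0]
    - [0, -9, 9.5, 0]
    - [0, -11, 12, 0]
    - [0, -12, 14, 0]
    - [0, -12, 14, 0]

```text
clock: 20.23
position: [0.5702, 0.2511, 0.3518]
ee_rot: [-2.22, -2.223, 0.001]
force: [-0.8, 0.3, 0.2]
width: 0.22
```

```bash
python3 look.py 11
```

```text
20.225 [0.5702 0.2511 0.3518] [-0.8234  0.2538  0.1755] 20.233659753711688
```

View pics/m11.png

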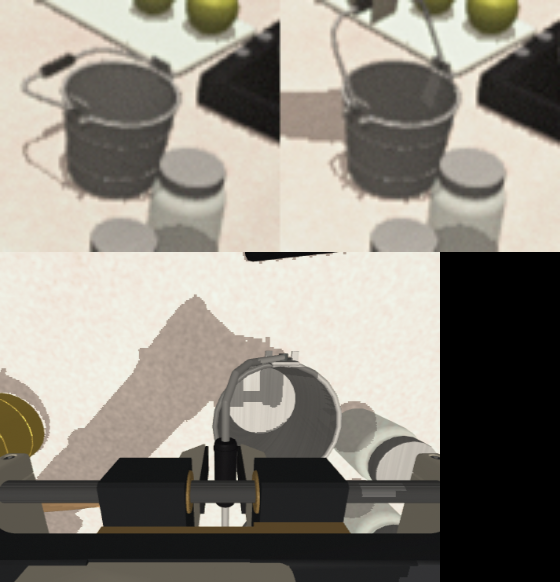

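The pail stands flat again with the bail at about -33 degrees. I'll push with the near finger, rising slightly faster than the sleeve so the finger's friction lifts it rather than holding it down.

Request:
move_arm:
  steps:
    - [0, 2, 0, 0]
    - [0, 4, -1, 0]
    - [0, 6.2, -3.5, 0]
    - [0, 8.3, -6, 0]
    - [0, 10.5, -8, 0]
    - [0, 12.7, -9.8, 0]
    - [0, 15, -11.4, 0]
    - [0, 17.2, -13, 0]
    - [0, 17.2, -13, 0]

```text
clock: 21.45
position: [0.5877, 0.2511, 0.3651]
ee_rot: [2.221, 2.222, 0.0]
force: [-0.5, 0.5, 0.5]
width: 0.214
```

```bash
python3 look.py 12
```

```text
21.45 [0.5877 0.2511 0.3651] [-0.4923  0.548   0.489 ] 19.601221326448165
```

View pics/m12.png

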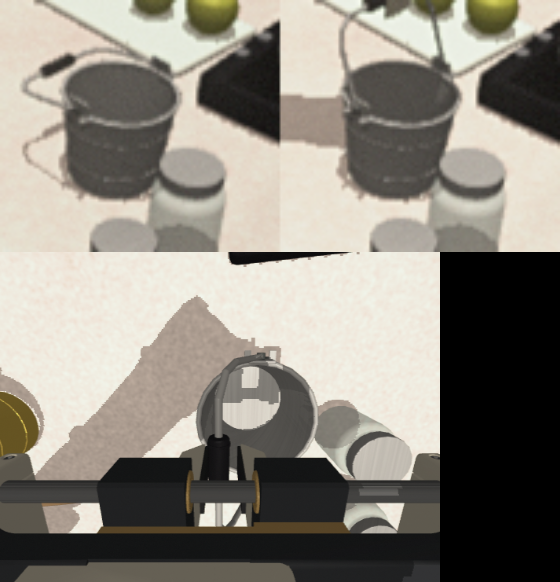

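It works: the pail is still flat and the bail has moved up. I'll go on to upright.

Request:
move_arm:
  steps:
    - [0, 1.2, -0.8, 0]
    - [0, 3, -2, 0]
    - [0, 5.5, -3.5, 0]
    - [0, 8, -5, 0]
    - [0, 10.5, -6.3, 0]
    - [0, 13, -7.3, 0]
    - [0, 15.5, -8.2, 0]
    - [0, 18, -9, 0]
    - [0, 20.5, -9.6, 0]
    - [0, 23, -10, 0]
    - [0, 25.5, -10.4, 0]
    - [0, 28, -10.7, 0]
    - [0, 30.5, -10.9, 0]
    - [0, 33, -11, 0]
    - [0, 35.5, -11.2, 0]
    - [0, 37.5, -11.2, 0]
    - [0, 38.6, -11.2, 0]
    - [0, 38.6, -11.2, 0]

```text
clock: 23.8
position: [0.6262, 0.2512, 0.3762]
ee_rot: [2.22, 2.222, -0.0]
force: [0.6, 0.2, 0.1]
width: 0.221
```

```bash
python3 look.py 13
```

```text
23.8 [0.6262 0.2512 0.3762] [0.5637 0.2339 0.0944] 20.294679614315147
```

View pics/m13.png

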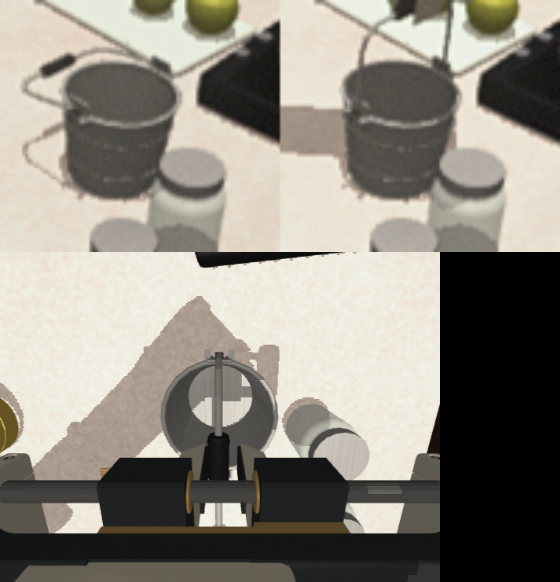

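Request:
move_arm:
  steps:
    - [0, -1.5, 2, 0]
    - [0, -3, 4.5, 0]
    - [0, -3, 6.5, 0]
    - [0, -3, 7, 0]
    - [0, -3, 7, 0]

```text
clock: 24.52
position: [0.6232, 0.2511, 0.3692]
ee_rot: [2.221, 2.222, -0.0]
force: [0.8, -1.2, -0.3]
width: 0.218
```

```bash
python3 look.py 14
```

```text
24.525 [0.6232 0.2511 0.3692] [ 0.8201 -1.1828 -0.3419] 20.04803572155116
```

View pics/m14.png

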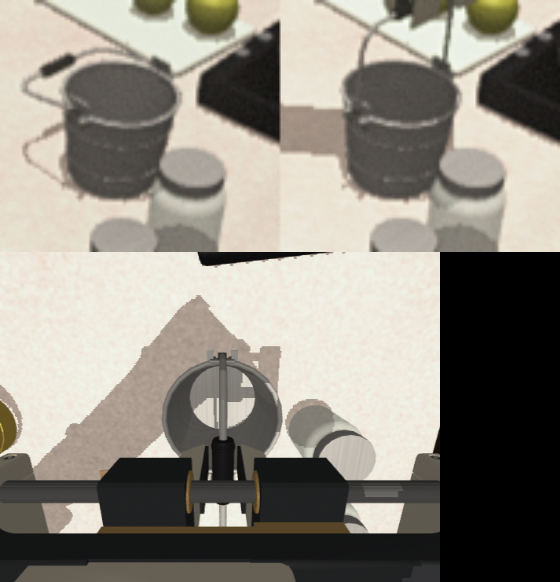

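Request:
move_arm:
  grip: 8
  grip_force: 25
  steps:
    - [0, 0, 0, 0]
    - [0, 0, 0, 0]
    - [0, 0, 0, 0]
    - [0, 0, 0, 0]
    - [0, 0, -1, 0]
    - [0, 0, -3, 0]
    - [0, 0, -6, 0]
    - [0, 0, -10, 0]
    - [0, 0, -14, 0]
    - [0, 0, -17, 0]
    - [0, 0, -20, 0]
    - [0, 0, -20, 0]

```text
clock: 26.12
position: [0.6232, 0.2512, 0.3895]
ee_rot: [2.22, 2.222, 0.001]
force: [-0.5, -0.6, -5.7]
width: 0.142
```

```bash
python3 look.py 15
```

```text
26.125 [0.6232 0.2512 0.3895] [-0.4831 -0.6454 -5.6571] 13.054184676860393
```

View pics/m15.png

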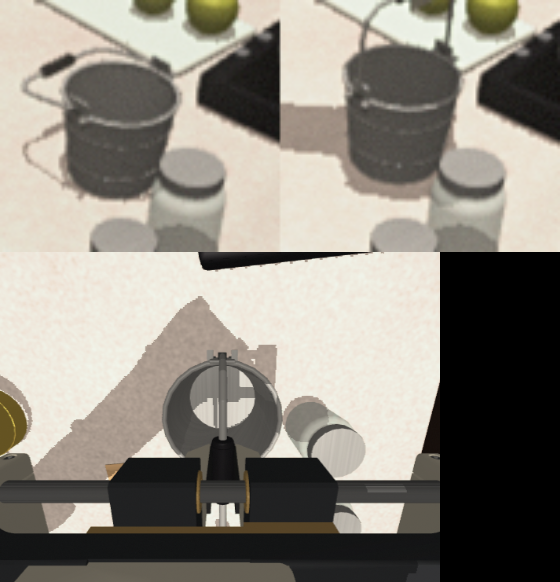

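Request:
move_arm:
  steps:
    - [0, 0, -6, 0]
    - [0, 0, -18, 0]
    - [0, 0, -34, 0]
    - [0, 0, -50, 0]
    - [0, 0, -66, 0]
    - [0, 0, -79, 0]
    - [0, -4, -88, 0]
    - [0, -12, -92, 0]
    - [0, -26, -92, 0]
    - [-8, -44, -92, 0]
    - [-22, -64, -92, 0]
    - [-40, -84, -92, 0]
    - [-60, -104, -92, 0]
    - [-80, -124, -92, 0]
    - [-101, -144, -92, 0]
    - [-122, -160, -92, 0]
    - [-143, -172, -92, 0]
    - [-164, -179, -92, 0]
    - [-185, -182, -92, 0]
    - [-206, -183, -92, 0]

```text
clock: 28.72
position: [0.4388, 0.0448, 0.4808]
ee_rot: [2.22, 2.223, -0.002]
force: [-0.4, 0.1, -4.6]
width: 0.149
```

Request:
move_arm:
  steps:
    - [-21, 0, 0, -0.01]
    - [-42, 0, 0, -0.02]
    - [-63, 0, 0, -0.04]
    - [-83, 0, 0, -0.055]
    - [-101, 0, 0, -0.07]
    - [-117, 0, 0, -0.08]
    - [-130, 0, 0, -0.088]
    - [-139, 0, 0, -0.09]
    - [-144, 0, 0, -0.09]
    - [-146, 0, 0, -0.09]
    - [-146, 0, 0, -0.09]
    - [-146, 0, 0, -0.09]

```text
clock: 30.22
position: [0.4405, -0.1006, 0.4812]
ee_rot: [-2.117, -2.321, -0.0]
force: [-0.1, 0.5, -4.1]
width: 0.144
```

```bash
python3 - <<'E'
from h import *
import cv2
from scipy.spatial.transform import Rotation as R
s=arm.observe();print(s['clock'],s['position'],s['force'],s['width']*91.8)
Rm=R.from_rotvec(s['ee_rot']).as_matrix();print(Rm)
cv2.imwrite('pics/s16.png',arm.get_image('scene')[:,:,::-1])
np.save('T16.npy',wpose())
cv2.imwrite('pics/w16.png',arm.get_image('wrist')[:,:,::-1])
t=arm.get_image('top')[:,:,::-1];cv2.imwrite('pics/t16.png',cv2.resize(t[100:300,200:480],(784,560)))
tgt=np.array([.5785,-.1005,.2565+.162]);print('rel tool mm',Rm.T@(tgt-s['position'])*1000)
E
```

```text
30.225 [ 0.4405 -0.1006  0.4812] [-0.1268  0.4609 -4.063 ] 13.21251671238355
[[-0.0914  0.9958  0.0001]
 [ 0.9958  0.0914  0.0001]
 [ 0.0001  0.0001 -1.    ]]
rel tool mm [-12.5402 137.4363  62.7523]
```

View pics/s16.png

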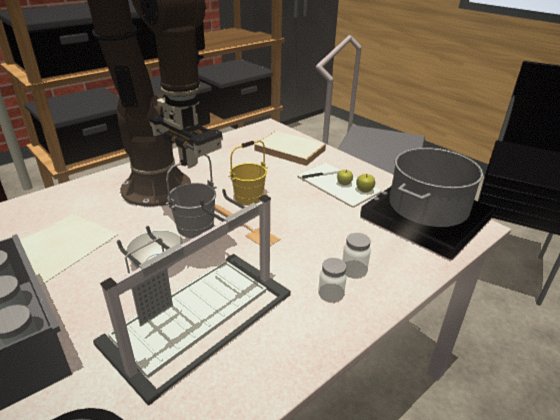

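View pics/w16.png

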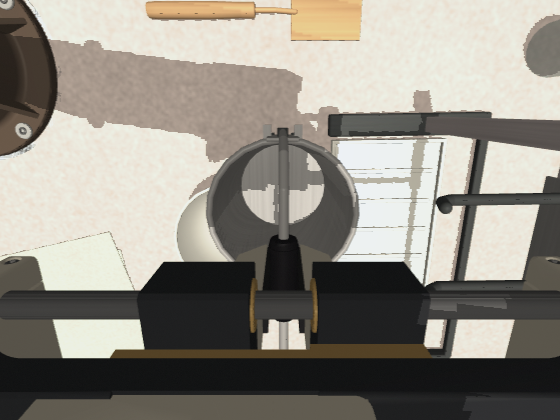

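View pics/t16.png

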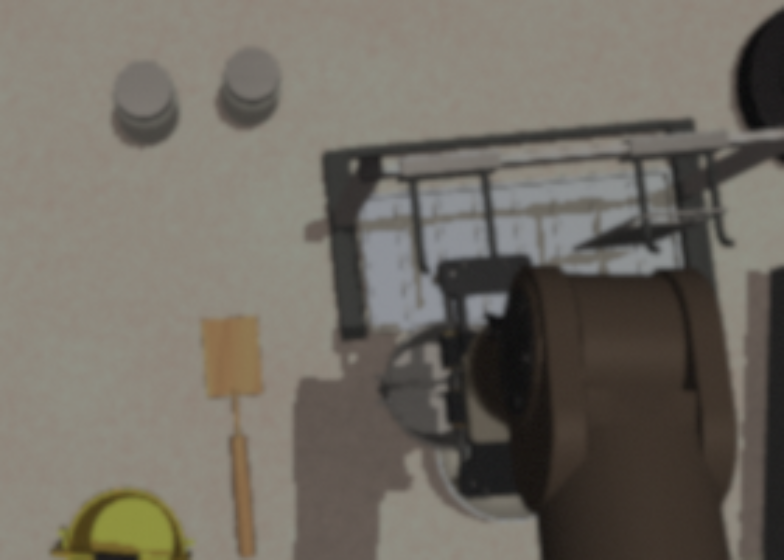

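```bash
python3 - <<'E'
from h import *
import cv2
im=cv2.imread('pics/w16.png');cv2.imwrite('pics/c16.png',cv2.resize(im[180:320,400:560],(800,700),interpolation=cv2.INTER_CUBIC))
T=np.load('T16.npy')
for k,p,z in [('Ltip',(445,204),.272),('Llevel',(480,201),.25),('Lend',(540,199.5),.25),('Rtip',(430,289),.272),('Rlev',(480,285.5),.25)]:print(k,plane('wrist',p,z,T))
E
```

```text
Ltip [ 0.5387 -0.0663  0.272 ]
Llevel [ 0.5747 -0.0673  0.25  ]
Lend [ 0.6158 -0.0625  0.25  ]
Rtip [ 0.5431 -0.1264  0.272 ]
Rlev [ 0.5929 -0.1323  0.25  ]
```

View pics/c16.png

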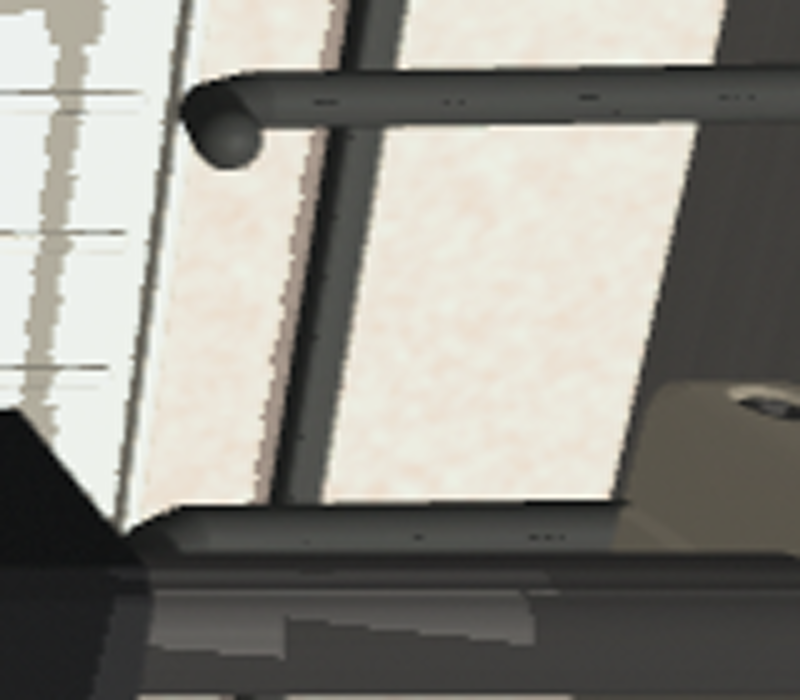

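Both prongs of the empty left hook show at rows 200 and 286, parallel to the approach. Their position agrees with the top view within 1 mm. I'll move in over the tips.

Request:
move_arm:
  steps:
    - [-2, 4, 0, 0]
    - [-6, 13, 0, 0]
    - [-10, 25, 0, 0]
    - [-12, 38, 0, 0]
    - [-12.5, 52, 0, 0]
    - [-12.5, 66, 0, 0]
    - [-12.5, 80, 0, 0]
    - [-12.5, 94, 0, 0]
    - [-12.5, 107, 0, 0]
    - [-12.5, 118, 0, 0]
    - [-12.5, 127, 0, 0]
    - [-12.5, 133, 0, 0]
    - [-12.5, 136, 0, 0]
    - [-12.5, 137, 0, 0]
    - [-12.5, 137, 0, 0]
    - [-12.5, 137, 0, 0]

```text
clock: 32.38
position: [0.5778, -0.1011, 0.4813]
ee_rot: [2.118, 2.32, -0.0]
force: [0.2, 1.1, -5.1]
width: 0.146
```

```bash
cat > look2.py <<'E'
from h import *
import cv2,sys
from scipy.spatial.transform import Rotation as R
k=sys.argv[1]
s=arm.observe();print(s['clock'],s['position'],s['force'],s['width']*91.8)
Rm=R.from_rotvec(s['ee_rot']).as_matrix()
print('rel',Rm.T@(np.array([.5785,-.1003,.2565+.162])-s['position'])*1000)
a=arm.get_image('scene')[130:310,110:300,::-1];w=arm.get_image('wrist')[:,:,::-1]
cv2.imwrite(f'pics/n{k}.png',np.vstack([cv2.resize(a,(475,450),interpolation=cv2.INTER_CUBIC)]));cv2.imwrite(f'pics/nw{k}.png',w)
E
python3 look2.py 17
```

```text
32.375 [ 0.5778 -0.1011  0.4813] [ 0.2239  1.0601 -5.1184] 13.39630684301583
rel [ 0.7336  0.7534 62.7949]
```

View pics/n17.png

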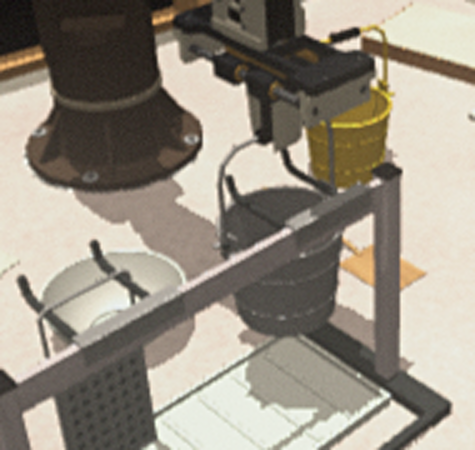

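View pics/nw17.png

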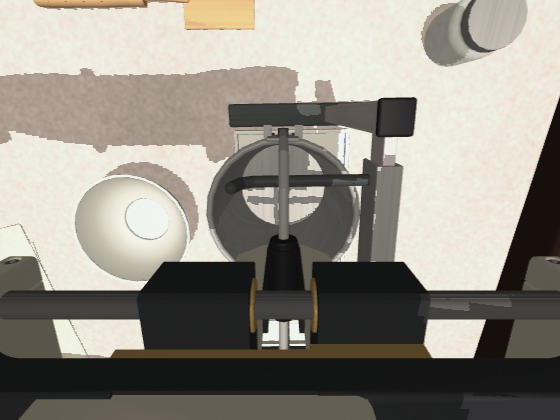

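Request:
move_arm:
  steps:
    - [0.5, 0.5, 2, 0]
    - [0.7, 1, 6, 0]
    - [0.7, 1, 12, 0]
    - [0.7, 1, 19, 0]
    - [0.7, 1, 26, 0]
    - [0.7, 1, 33, 0]
    - [0.7, 1, 40, 0]
    - [0.7, 1, 46, 0]
    - [0.7, 1, 51, 0]
    - [0.7, 1, 54, 0]
    - [0.7, 1, 55, 0]
    - [0.7, 1, 55, 0]

```text
clock: 33.98
position: [0.579, -0.1002, 0.4263]
ee_rot: [2.118, 2.32, 0.0]
force: [0.0, -0.4, -5.0]
width: 0.144
```

```bash
python3 look2.py 18
```

```text
33.975 [ 0.579  -0.1002  0.4263] [ 0.02   -0.3897 -5.0271] 13.240934340134809
rel [-0.0456 -0.4891  7.8201]
```

View pics/n18.png

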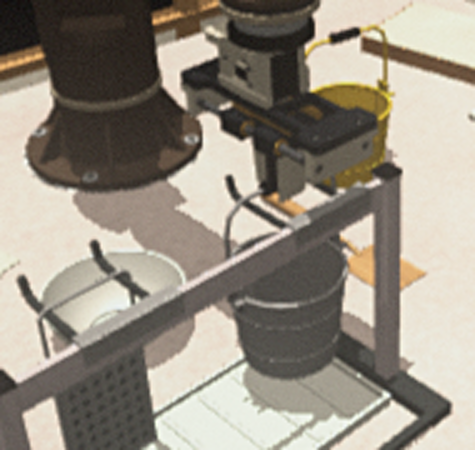

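View pics/nw18.png

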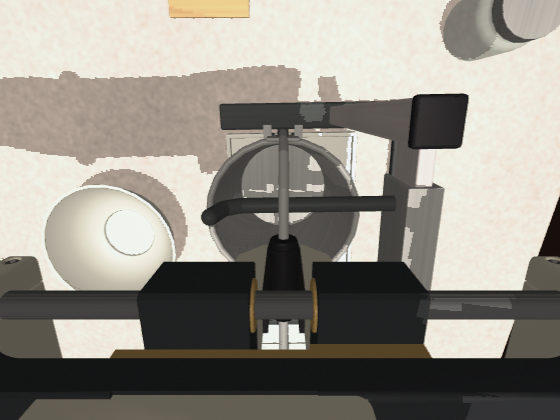

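The crown is just above the prong (row 203), the sleeve is inside it, and the pail hangs straight. Next comes the slow last centimetre.

Request:
move_arm:
  steps:
    - [0, 0, 1, 0]
    - [0, 0, 2, 0]
    - [0, 0, 3, 0]
    - [0, 0, 4, 0]
    - [0, 0, 5, 0]
    - [0, 0, 5.7, 0]
    - [0, 0, 6.4, 0]
    - [0, 0, 7, 0]
    - [0, 0, 7.5, 0]
    - [0, 0, 7.8, 0]
    - [0, 0, 7.8, 0]

```text
clock: 35.45
position: [0.579, -0.1002, 0.4186]
ee_rot: [2.118, 2.32, 0.0]
force: [0.2, -0.6, -2.7]
width: 0.141
```

Part of the load is now on the hook. I'll lower until the force reaches zero.

Request:
move_arm:
  steps:
    - [0, 0, 0.3, 0]
    - [0, 0, 0.6, 0]
    - [0, 0, 0.6, 0]
    - [0, 0, 0.6, 0]

```text
clock: 35.95
position: [0.579, -0.1002, 0.4182]
ee_rot: [2.118, 2.32, 0.0]
force: [-2.5, -0.3, 3.9]
width: 0.146
```

```bash
python3 look2.py 19
```

```text
35.95 [ 0.579  -0.1002  0.4182] [-2.4606 -0.2621  3.8677] 13.404065454960714
rel [-0.0951 -0.4778 -0.2782]
```

View pics/n19.png

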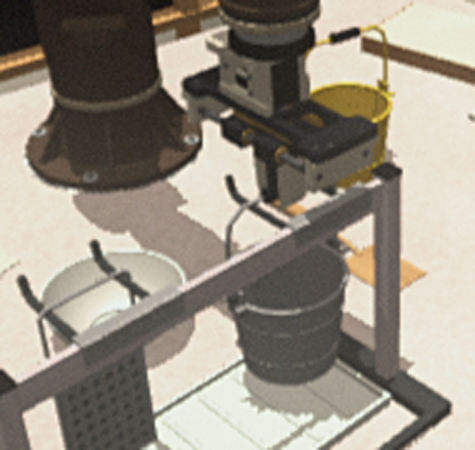

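View pics/nw19.png

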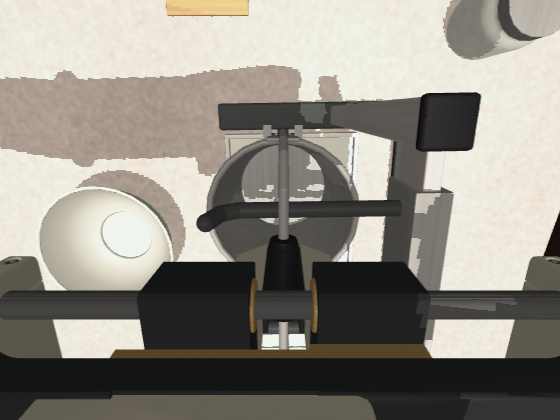

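The force has changed sign from -5 N to +4 N, so the hook carries the full weight. Next I release.

Request:
move_arm:
  grip: 26
  steps:
    - [0, 0, -0.3, 0]
    - [0, 0, -0.3, 0]
    - [0, 0, -0.3, 0]
    - [0, 0, -0.3, 0]
    - [0, 0, -0.3, 0]
    - [0, 0, -0.3, 0]

```text
clock: 36.8
position: [0.579, -0.1002, 0.4181]
ee_rot: [2.118, 2.32, -0.0]
force: [-0.3, -0.6, 0.1]
width: 0.282
```

```bash
python3 look2.py 20
```

```text
36.8 [ 0.579  -0.1002  0.4181] [-0.2531 -0.5889  0.0946] 25.866297422436734
rel [-0.0354 -0.4615 -0.38  ]
```

View pics/nw20.png

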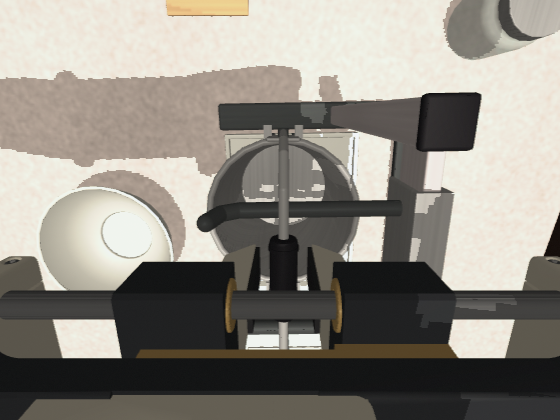

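It hangs without the grip and the sleeve is clear of both pads. I'll go straight up.

Request:
move_arm:
  steps:
    - [0, 0, -2, 0]
    - [0, 0, -5, 0]
    - [0, 0, -9, 0]
    - [0, 0, -14, 0]
    - [0, 0, -20, 0]
    - [0, 0, -27, 0]
    - [0, 0, -36, 0]
    - [0, 0, -48, 0]
    - [0, 0, -62, 0]
    - [0, 0, -78, 0]
    - [0, 0, -94, 0]
    - [0, 0, -108, 0]
    - [0, 0, -118, 0]
    - [0, 0, -124, 0]
    - [0, 0, -126, 0]
    - [0, 0, -126, 0]

```text
clock: 38.9
position: [0.5789, -0.1003, 0.5438]
ee_rot: [-2.118, -2.32, 0.001]
force: [-0.2, -0.5, 1.4]
width: 0.283
```

Request:
move_arm:
  steps:
    - [0, -5, 0, 0]
    - [0, -15, 0, 0]
    - [0, -30, 0, 0]
    - [0, -50, 0, 0]
    - [0, -70, 0, 0]
    - [0, -90, 0, 0]
    - [0, -110, 0, 0]
    - [0, -130, 0, 0]
    - [0, -142, 0, 0]
    - [0, -148, 0, 0]
    - [0, -150, 0, 0]
    - [0, -150, 0, 0]

```text
clock: 40.4
position: [0.4298, -0.1138, 0.5441]
ee_rot: [2.118, 2.32, 0.0]
force: [-0.1, -0.2, 0.4]
width: 0.283
```

```bash
python3 look2.py 21; python3 - <<'E'
from h import *
import cv2
cv2.imwrite('pics/s21.png',arm.get_image('scene')[:,:,::-1])
t=arm.get_image('top')[:,:,::-1];cv2.imwrite('pics/t21.png',cv2.convertScaleAbs(cv2.resize(t[80:320,80:480],(800,480)),alpha=1.5))
E
```

```text
40.4 [ 0.4298 -0.1138  0.5441] [-0.0545 -0.208   0.3851] 26.018002635675558
rel [ -0.0639 149.295  125.6071]
```

View pics/n21.png

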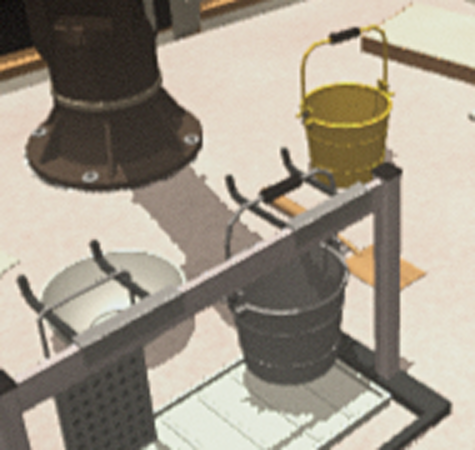

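View pics/nw21.png

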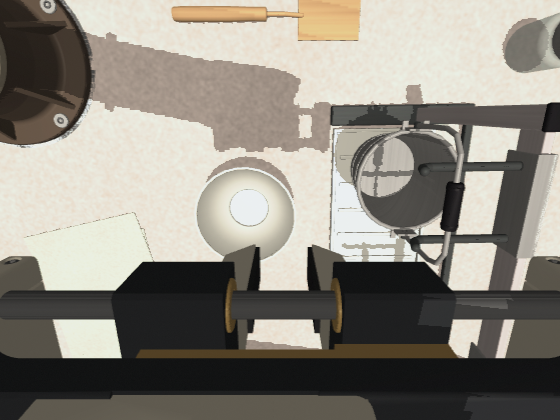

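View pics/t21.png

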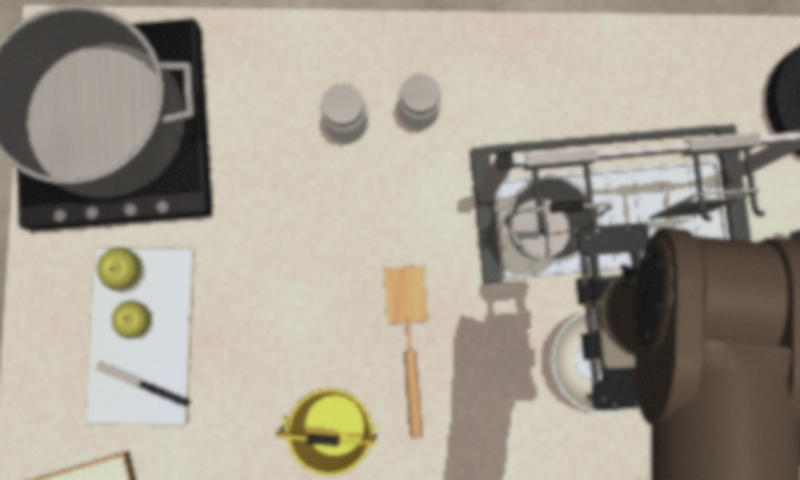

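The bail lies across both prongs and the pail hangs straight. The jars are at their starting pixels, and the spatula, apples and bowl look undisturbed.

```bash
python3 -c "
from cell import arm
print(arm.sign_off())"
```

```text
the job is handed in; nothing more can be done
None
```

The steel pail now hangs by its bail across both prongs of the empty left hook, but **it tipped while I was raising the bail**, so "upright all the while" was not fully kept.

**What went wrong:** My first two ways of raising the bail tilted the pail on the table. With the sleeve clamped it leaned about 25° by eye, and on two later tries about 3–5°. Each time I backed off until it stood flat in its place again. It seemed to come close to a jar during the worst lean, but the jars are still at their starting pixels.

**What worked:** I pushed the bail up with one finger and the jaws loose. The pail stayed flat while the bail came upright. I then gripped the sleeve, lifted the pail and carried it in over the hook tips. I lowered it until the force on the arm went from about -5 N to +4 N, which meant the hook held all the weight, and then let go.

**Last checks:** At 40.4 s the arm was clear, touching nothing. The pictures show the pail hanging straight. The apples, spatula and bowl look undisturbed, though the arm partly hid the bowl in the last top view.

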